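# Slide the dumbbell to the checking station and read its asset label

### The arm

A 7-joint arm with a two-finger parallel gripper is mounted at the origin on the work surface. World frame = base frame: x ahead of the robot, y to its left, z up, the work surface at z = 0. Lengths are in m, angles in rad, forces in N, time in s.
With the tool pointing down it reaches from about 0.35 to 0.9 m from the base axis. Payload 8.1 kg.
Tool frame: the origin (TCP) lies midway between the tips of the shut fingers; the grasp point (between the pads) lies arm.grasp_offset behind it (arm.grasp_offset is the distance from the TCP to the grasp point, in m); z points along the fingers, y is the line along which they close (so a half turn about z gives the same grasp; the last joint's range is limited). The gripper opens to 92 mm and grips with 3 to 60 N. Pads are 19 mm wide; open, the fingers measure 130 mm over their backs; the gripper's body (75 mm by 190 mm) begins 47 mm behind the grasp point.
Start: joints at [1.109, 0.434, 0.025, 1.573, -0.012, 1.134, -0.075], TCP at [0.219, -0.585, 0.227] pointing down, gripper open.
Joint ranges: [-2.62, 2.62], [-0.44, 2.09], [-1.27, 1.32], [0.08, 2.57], [-1.32, 4.46], [0.12, 2], [-2.74, 2.74]. Speed limits (rad/s): [2.22, 2.22, 3.01, 3.01, 3.14, 3.14, 3.14].

### API

Orientations are given as a rotation vector (axis times angle).
In Python, from cell import observe, imaging, arm gives the robot as it stands.
- The arm moves only by the tool apply_moves, never from a script. Its argument "commands" is a list of rows, each a list of 5 numbers: the opening in per cent of the stroke, from 0 (shut) to 100 (fully open), then the shift along the world's x, y, z in units of 0.06 m (1.0 is 0.06 m), then the turn about the world's z in units of 0.5 rad (1.0 is 0.5 rad). A call has 1 to 12 rows; each row shifts and turns the commanded pose from where the row before left it; what a row does not reach is not made up. A row lasts 1/8 s, in which the tool goes at most 62.5 mm and 10.7 degrees, less where a joint would pass 70% of its speed; a pose out of reach is approached as far as the arm can. A call with a number of a shift or a turn outside -1 to 1 is refused whole. A call with a gripper value outside its range is refused whole. The fingers move at their own pace and stop on an object; "newtons" is the grip in N (left out, the last holds). Time passes only in rows, so rows that do not move let the fingers close. It gives the time, the measured TCP pose, the force, the opening and the grip force at its end, in the units of the state.
- observe(): the state, without advancing time (a new reading comes with each control period).
- imaging.get_image(name): name is "scene" or "top"; returns (picture, depth): 420x560x3 uint8, red, green, blue; 420x560 float32, m along the optical axis (not along the pixel's ray), 0 where there is no reading.
- imaging.camera_params(name): a dict with "camera_matrix" (3x3 intrinsics, pixels), "origin" and "rotation" of the camera in the world. Camera axes: x right, y up, looking along -z (the intrinsics and any distortion apply to the point x, -y, -z); pixel columns grow to the right and rows downward; lengths in m; the calibration is good to about 2 mm. A picture is of the moment at which its call begins. camera_params takes no time and is no camera call.
- arm.sign_off(): hands the job in; it is judged then, once.
The state is a dict: "clock": time; "joints": joint angles; "dq": joint speeds; "joint_efforts": joint torques, N m; "position": TCP position; "ee_rot": TCP orientation; "force": force on the tool from outside, world axes, zero at the start; "ft_torque": the same for the moment, N m; "width": opening from 0.0 (shut) to 1.0 (fully open); "gripper_force": force on a finger pad.
Only numpy, scipy, OpenCV 4.12 (cv2) and the standard library are available. Lean on these libraries where they do the work, as an engineer would, in place of code of your own. Each camera call takes 0.05 s, during which the arm holds its last target. There are 200 camera calls.

### The job

Push the dumbbell carrier along its rail until it clicks into the next notch, without letting it run past that notch, and let go of it. Then take the hand scanner by its grip and hold it still above the label on the dumbbell for two seconds: window straight down, about 5 cm above the label, centred on it, the scanner's long side lined up with the label's long side. Finally stand the scanner gently upright back on its rubber mat and leave the carrier in the notch and the other things where they are.

Things in the scene. Friction and masses are not known exactly. Their poses are not given: they have to be found in the camera images.
- rail: Fixed low rail slide, dark base plate 170 (x) x 460 (y) x 12 mm with two steel rods and, along its +x edge, an aluminium notch bar with two pairs of small cross ridges (the two notches). Origin: on the table under the carrier's middle line; the carrier travels along the rail's own +y axis. The whole slide is moved and turned (yaw) from start to start.
- carrier (a joint): Travel of the carrier along the rail's +y, in m, 0 to 0.26. It starts between 0 and 0.09 on the free stretch. At 0.150 its spring plunger sits in the next notch, at 0.250 in the last notch. About 2 N moves it, about 6 to 8 N takes it over a ridge (ridges 8 mm before and after each notch's middle); in the last few mm the notch draws it in and then holds it.
- carrier_post (a point): Grip point on the carrier's upright black post: diameter 20 mm, it stands from 44 to 106 mm above the table at the carrier's trailing (-y) side, 75 mm behind the carrier's middle; this point is on its axis, 85 mm above the table. The nearest side of the dumbbell is 40 mm further along +y.
- carrier_centre (a point): Middle of the carrier, top of its aluminium plate (140 x 100 x 10 mm), 44 mm above the table. On it, across the rail (along the rail's x), a black hex dumbbell is clamped: 150 mm long, heads 60 mm across flats, top 110 mm above the table. Axes as the rail's.
- station_next (a point): Point on the rail where carrier_centre lies when the carrier is in the next notch (the first one it meets).
- station_last (a point): Point on the rail where carrier_centre would lie in the last notch, 100 mm further: not to be reached.
- label (a point): Centre of the label's upper face: white label with black bars, 42 mm along the rail's x by 28 mm along y, flat on top of the dumbbell head that lies towards the rail's +x, 111 mm above the table. It travels with the carrier; axes as the rail's.
- scanner: Loose hand scanner, 0.2 kg, standing upright on its mat: grey head 70 (x, long side) x 50 (y) x 36 mm (a soft rubber band makes it 74 x 54 low down), black grip on top 40 (x) x 26 (y) mm reaching from 34 to 100 mm. Origin: centre of its underside, which is the reading window (it looks along -z).
- scanner_grip (a point): Point in the scanner's grip, on its axis, 75 mm above its underside; grasp across y (26 mm).
- mat: Fixed rubber mat, 100 (x) x 90 (y) x 4 mm, on which the scanner stands. Origin: centre of its underside, on the table.
- bottle: Bystander: aluminium drinking bottle, diameter 70, 190 mm tall. Origin: centre of underside.
- change_plate: Bystander: small dark weight plate lying flat, diameter 120, 21 mm thick. Origin: centre of underside.
- collar: Bystander: black bar collar (ring), diameter 72, 30 mm tall. Origin: centre of underside.
- chalk_jar: Bystander: white jar with steel lid, diameter 64, 70 mm tall. Origin: centre of underside.
- spanner: Bystander: open spanner lying flat, 180 mm long. Origin: underside, mid-length.
- stopwatch: Bystander: black stopwatch lying flat, diameter 60, 14 mm thick. Origin: centre of underside.
- kettlebell: Bystander: 4 kg dark kettlebell, diameter 124, 166 mm tall. Origin: centre of underside.
Mind the look-alikes: they are no part of the job. What is shaped like the scanner but green is not meant.

How it is judged:
On the way, in this order (a step that is already met when the one before it is completed fails the run):
1. the carrier rests in the next notch and the gripper has let go of it (value of joint carrier between 0.146 and 0.154 m and velocity of joint carrier between -0.01 and 0.01 m/s and contact force between the fingers and rail below 0.3 N), for 0.2 s.
2. carrier in the notch, the held scanner kept still over the label: label within 15 mm of its axis each way, 25 to 85 mm below it, tilt under 0.2 rad, long sides within 0.26 rad (value of joint carrier between 0.146 and 0.154 m and x of label in the frame of scanner between -0.015 and 0.015 m and y of label in the frame of scanner between -0.015 and 0.015 m and z of label in the frame of scanner between -0.085 and -0.025 m and angle between scanner's own z axis and vertical below 0.2 rad and angle between the x axis of scanner and the x axis of rail, either way round below 0.26 rad and linear speed of scanner below 0.02 m/s and contact force between the fingers and scanner above 1 N), for 1.5 s.
At the end, for the whole second after the job is handed in: The carrier is at rest in the next notch (joint 0.150 m within 4 mm); the scanner stands upright (within 0.1 rad) and still on its mat, its centre within 30 mm of the mat's centre (value of joint carrier between 0.146 and 0.154 m and velocity of joint carrier between -0.01 and 0.01 m/s and horizontal distance between scanner and mat below 0.03 m and z of scanner in the frame of mat between 0.001 and 0.007 m and angle between scanner's own z axis and vertical below 0.1 rad and linear speed of scanner below 0.02 m/s); the robot touches nothing.
It fails at once if the carrier runs past the next notch (joint beyond 0.170 m) (value of joint carrier above 0.17 m).
It fails at once if the scanner is dropped (moves faster than 0.45 m/s with no finger on it) (linear speed of scanner above 0.45 m/s and contact force between the fingers and scanner below 0.1 N).
It fails at once if a bystander is moved by more than 30 mm (distance of any of bottle, change_plate, collar, chalk_jar, spanner, stopwatch, kettlebell from where it was at the start of the episode above 0.03 m).
It also fails if it takes over 61 s, if anything falls off the work surface, if the arm or the gripper's body presses on something with over 40 N, if the wrist force passes 120 N, or if a joint passes its speed limit or range.

## Working session

There is one attempt and no reset: what is moved stays moved. The work goes in short steps, Python scripts to look and compute and a tool call to move; the robot and the scene stay as the last step left them, time stands still between calls to the robot, and variables do not carry over. Pictures are saved under pics/ and viewed, at most 10 in all, crops included, and the job is handed in when it is done.

Besides the shell and the picture viewer there is one more tool, called after "Call:" as a command line: name --pt "numbers of a row" for each row, then --argument value for the rest. apply_moves: Moves the arm, as the interface text tells. Its arguments: {"type":"object","properties":{"commands":{"type":"array"},"newtons":{"type":"number"}},"required":["commands"]}

```bash
mkdir -p pics; cat > h.py <<'E'
import numpy as np, cv2
from cell import observe, imaging, arm
def grab(n):
    p,d=imaging.get_image(n); cv2.imwrite(f'pics/{n}_raw.png',p[:,:,::-1]); np.save(f'pics/{n}_d.npy',d); return p,d
def w(n,u,v,d=None,z=None):
    c=imaging.camera_params(n);K=np.array(c['camera_matrix']);R=np.array(c['rotation'])
    if R.ndim==1 or R.shape!=(3,3): R=cv2.Rodrigues(R)[0]
    o=np.array(c['origin']); r=np.linalg.inv(K)@[u,v,1]; r=R@np.array([r[0],-r[1],-r[2]])
    t=d if z is None else (z-o[2])/r[2]
    return o+t*r
E
python3 - <<'E'
from h import *
for n in('top','scene'):
    p,d=grab(n); c=imaging.camera_params(n); print(n,c)
    cv2.imwrite(f'pics/{n}1.png',cv2.resize(p[:,:,::-1],(800,600)))
print(observe(),arm.grasp_offset)
E
```

```text
top {'camera_matrix': array([[390.15450507,   0.        , 282.42561775],
       [  0.        , 390.15450507, 214.82529605],
       [  0.        ,   0.        ,   1.        ]]), 'origin': array([0.39607609, 0.01407588, 1.1468403 ]), 'rotation': array([ 0.11838703, -0.13911793, -1.586969  ])}
scene {'camera_matrix': array([[424.65114241,   0.        , 279.59479448],
       [  0.        , 424.65114241, 213.90565083],
       [  0.        ,   0.        ,   1.        ]]), 'origin': array([1.45783442, 0.31082872, 1.06239595]), 'rotation': array([0.53540706, 0.73265087, 1.78666946])}
{'clock': 0.1, 'joints': array([ 1.1094094 ,  0.43513878,  0.02498049,  1.57400086, -0.0115457 ,
        1.13401712, -0.07513495]), 'dq': array([ 0.00030748, -0.00196556,  0.00067946, -0.00211306, -0.00080189,
        0.00084094, -0.00123865]), 'joint_efforts': array([ 4.42917182e-03, -6.69120598e+01,  9.88923535e-01, -3.15147865e+01,
       -6.03231881e-02,  3.73354100e-02,  1.02445902e-04]), 'position': array([ 0.21922886, -0.58479658,  0.22603461]), 'ee_rot': array([-3.08986846e+00, -5.60186227e-01,  6.74022684e-04]), 'force': array([-0.33550499, -0.47075718,  0.15109386]), 'ft_torque': array([ 0.01429993, -0.02817926, -0.01030588]), 'gripper_force': 0.0, 'width': 0.9982852762625039} 0.0188
```

View pics/top1.png

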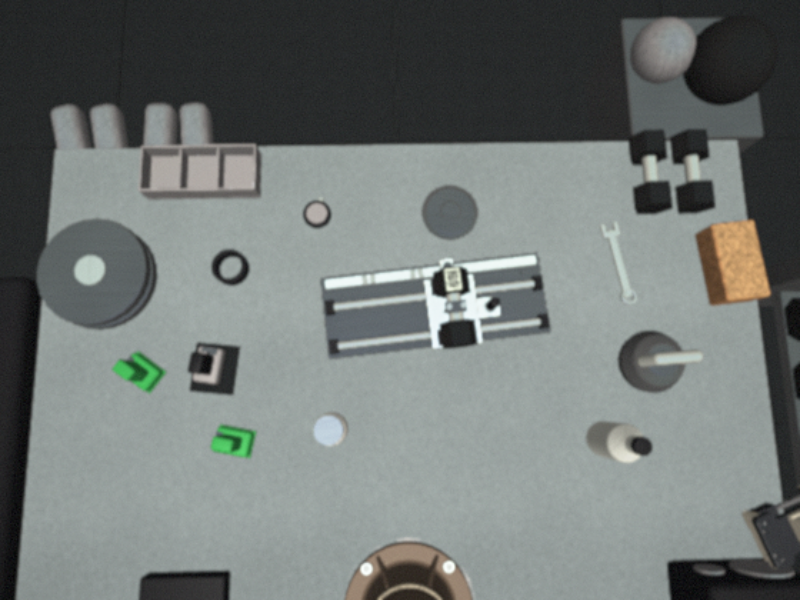

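View pics/scene1.png

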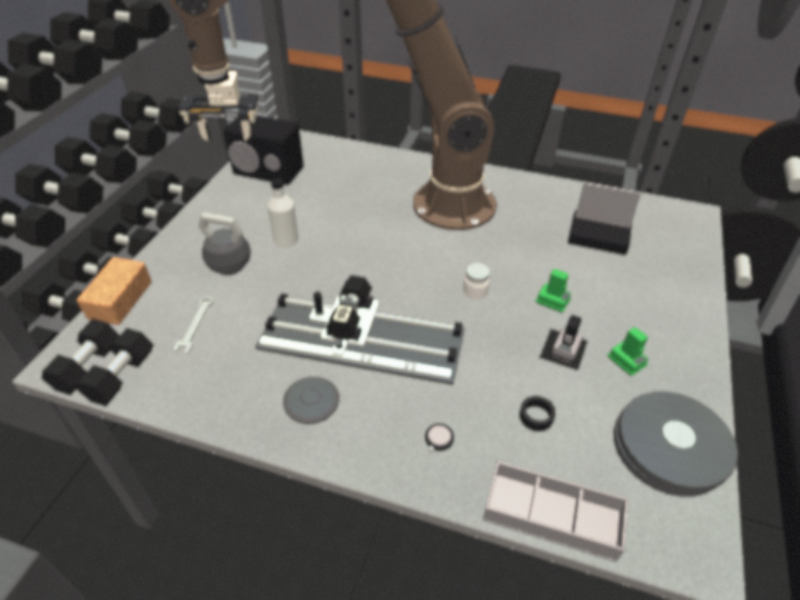

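Top view: the rail spans (322-550, 255-357), its carrier is near (455,310) with the post at (492,303), and it travels left. The grey scanner on the dark mat at (212,368) is the one I want. The look-alikes are the green ones at (137,370) and (233,441). I'll check this choice in a close crop.

```bash
python3 - <<'E'
from h import *
p=cv2.imread('pics/top_raw.png'); 
a=cv2.resize(p[170:255,220:390],None,fx=4.5,fy=4.5,interpolation=cv2.INTER_CUBIC)
b=cv2.resize(p[235:280,125:175],None,fx=4.5,fy=4.5,interpolation=cv2.INTER_CUBIC)
c=np.zeros((600,800,3),np.uint8); c[:a.shape[0],:a.shape[1]]=a; c[390:390+b.shape[0],:b.shape[1]]=b
q=cv2.imread('pics/scene_raw.png');e=cv2.resize(q[205:265,370:430],None,fx=3.4,fy=3.4,interpolation=cv2.INTER_CUBIC);c[390:390+e.shape[0],300:300+e.shape[1]]=e
cv2.imwrite('pics/crop1.png',c)
E
```

```text
(no output)
```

View pics/crop1.png

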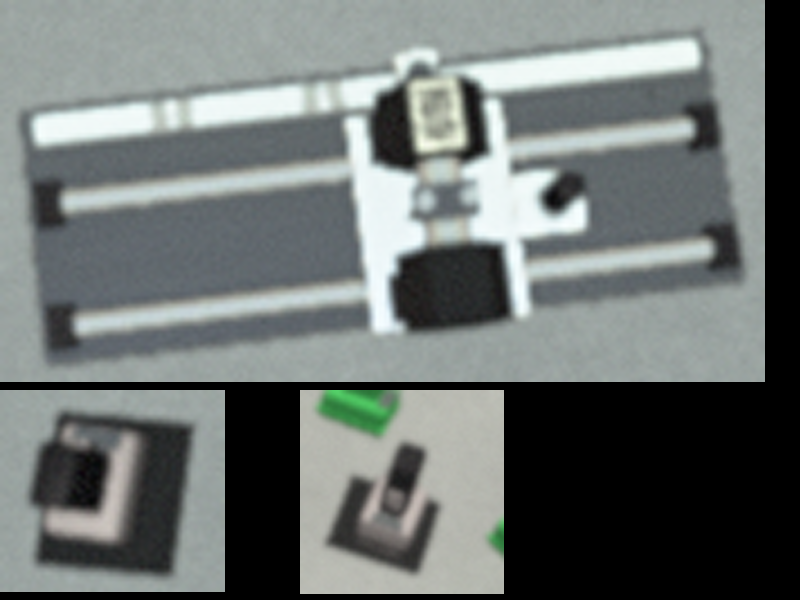

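The crop shows the label at about (437,114), the notch ridge pairs at (322,96) and (170,113), and the post top at about (568,187). It also confirms a grey scanner with a black grip on the black mat, whose corners are (60,412), (194,424), (172,574) and (38,560).

```bash
python3 - <<'E'
from h import *
def f(U,V,z,o=(220,170),vo=0): return w('top',(U+.5)/4.5-.5+o[0],(V-vo+.5)/4.5-.5+o[1],z=z)[:2]
R=np.array([f(*c,.012) for c in[(22,113),(705,30),(743,285),(47,362)]])
print('rail',R.round(4),R.mean(0),np.linalg.norm(R-np.roll(R,1,0),axis=1))
v=(R[0]-R[1]+R[3]-R[2]); yaw=np.arctan2(-v[0],v[1]); print('yaw',yaw)
L=np.array([f(*c,.111) for c in[(406,80),(462,74),(468,148),(412,154)]]);print('label',L.mean(0),np.linalg.norm(L-np.roll(L,1,0),axis=1))
P=np.array([f(*c,.044) for c in[(345,117),(497,100),(530,315),(375,332)]]);print('plate',P.mean(0),np.linalg.norm(P-np.roll(P,1,0),axis=1))
post=f(568,187,.106);n1=f(322,96,.03);n2=f(170,113,.03)
ex=np.array([np.cos(yaw),np.sin(yaw)]);ey=np.array([-np.sin(yaw),np.cos(yaw)])
o=R.mean(0)
for n,q in dict(label=L.mean(0),plate=P.mean(0),post=post,n1=n1,n2=n2).items(): print(n,q,'rail frame',(q-o)@ex,(q-o)@ey)
M=np.array([f(*c,.004,(125,235),390) for c in[(60,412),(194,424),(172,574),(38,560)]]);print('mat',M.mean(0),np.linalg.norm(M-np.roll(M,1,0),axis=1)); v=M[0]-M[3]+M[1]-M[2];print('mat yaw',np.arctan2(v[1],v[0]))
S=np.array([f(*c,.036,(125,235),390) for c in[(65,422),(148,430),(127,545),(45,538)]]);print('head',S.mean(0),np.linalg.norm(S-np.roll(S,1,0),axis=1)); v=S[0]-S[3]+S[1]-S[2];print('yaw',np.arctan2(v[1],v[0]))
print('grip top',f(54,475,.1,(125,235),390))
# depth-based points
d=np.load('pics/top_d.npy')
def cloud(u0,u1,v0,v1): return np.array([w('top',u,v,d=d[v,u]) for v in range(v0,v1) for u in range(u0,u1) if d[v,u]>0])
C=cloud(128,170,238,275);G=C[(C[:,2]>.093)&(C[:,2]<.106)];print('grip depth',G.shape,G.mean(0),G.min(0),G.max(0))
print(cv2.minAreaRect(G[:,:2].astype(np.float32)*1000))
H=C[(C[:,2]>.03)&(C[:,2]<.04)];print('head',cv2.minAreaRect(H[:,:2].astype(np.float32)*1000))
C=cloud(335,360,205,225);G=C[(C[:,2]>.098)&(C[:,2]<.112)];print('post depth',len(G),G.mean(0) if len(G) else '')
E
```

```text
rail [[ 0.6469  0.1678]
 [ 0.6952 -0.2874]
 [ 0.5235 -0.3019]
 [ 0.4825  0.1512]] [ 0.58703719 -0.06759168] [0.16523409 0.45773499 0.17224786 0.45495566]
yaw 0.09797604317690924
label [ 0.61986938 -0.09571612] [0.04572677 0.03422965 0.04578099 0.03398936]
plate [ 0.56862428 -0.10029593] [0.13942799 0.09864545 0.14000456 0.09857846]
label [ 0.61986938 -0.09571612] rail frame 0.029923616979309224 -0.03120118107828164
plate [ 0.56862428 -0.10029593] rail frame -0.02152371237167532 -0.03074626285714472
post [ 0.57443478 -0.17371464] rail frame -0.022922852247015804 -0.10438125284890583
n1 [ 0.65065261 -0.02972424] rail frame 0.06701450509127557 0.03146301663042384
n2 [0.64116189 0.06934414] rail frame 0.06726010703743991 0.13098465877347718
mat [0.46683943 0.38316715] [0.09557858 0.08755381 0.09681714 0.08654051]
mat yaw -0.11359747090191954
head [0.47045701 0.38537507] [0.0730733  0.05272107 0.07253748 0.05144621]
yaw -0.14109251875054268
grip top [0.47166208 0.38910477]
grip depth (146, 3) [0.47206557 0.38681189 0.10173343] [0.45170547 0.3742712  0.09314173] [0.49173825 0.40356555 0.1057177 ]
((472.3982238769531, 388.53277587890625), (26.95547866821289, 39.554359436035156), 82.91513061523438)
head ((472.3065185546875, 387.1901550292969), (49.74703598022461, 69.81798553466797), 80.23541259765625)
post depth 42 [ 0.5773842  -0.17483629  0.10405591]
```

Carrier yaw is 0.098 and it needs about 62 mm of travel along the rail (it's at about 0.088). The plate, post, label and mat sizes match those given. Next is the move over the post with the fingers closing along rail x.

Call:
apply_moves --pt "100 0.3 0.3 0.3 0.2" --pt "100 0.5 0.57 0.2 0.22" --pt "100 0.5 0.57 0 0.22" --pt "100 0.5 0.57 0 0.22" --pt "100 0.5 0.57 0 0.22" --pt "100 0.5 0.57 0 0.22" --pt "100 0.5 0.57 0 0.22" --pt "100 0.5 0.57 0 0.22" --pt "100 0.5 0.57 0 0.22" --pt "100 0.5 0.57 0 0.22" --pt "100 0.5 0.57 0 0.22" --pt "100 0.5 0.57 0 0.22" --newtons 30

```text
clock: 1.6
position: [0.568, -0.19, 0.2564]
ee_rot: [-2.106, -2.331, 0.001]
force: [0.8, -1.0, -1.3]
width: 1.002
gripper_force: 0.0
```

Call:
apply_moves --pt "100 0.14 0.26 -0.3 0" --pt "100 0 0 -0.6 0" --pt "100 0 0 -0.6 0" --pt "100 0 0 -0.6 0" --pt "100 0 0 -0.6 0" --pt "100 0 0 -0.45 0" --pt "100 0 0 0 0"

```text
clock: 2.48
position: [0.574, -0.1751, 0.0656]
ee_rot: [-2.107, -2.325, 0.004]
force: [0.2, -0.7, -0.1]
width: 1.0
gripper_force: 0.0
```

```bash
python3 - <<'E'
from h import *
p,d=grab('scene'); cv2.imwrite('pics/near1.png',cv2.resize(p[170:280,170:330,::-1],None,fx=5,fy=5,interpolation=cv2.INTER_CUBIC))
E
```

```text
(no output)
```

View pics/near1.png

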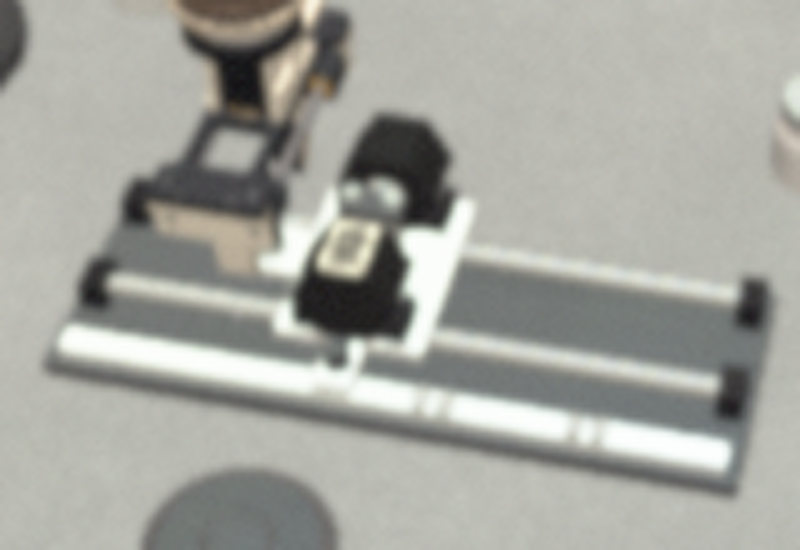

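The gripper stands around the post near (240,240), clear of the dumbbell, and the ridges are ahead at (433,402). I'll grip the post now.

Call:
apply_moves --pt "20 0.03 0 0 0" --pt "0 0 0 0 0" --pt "0 0 0 0 0" --pt "0 0 0 0 0" --pt "0 0 0 0 0" --pt "0 0 0 0 0" --newtons 30

```text
clock: 3.28
position: [0.5776, -0.1754, 0.0677]
ee_rot: [-2.11, -2.327, 0.0]
force: [-0.3, 0.5, -0.3]
width: 0.397
gripper_force: 0.0
```

Call:
apply_moves --pt "0 0 0 0 0" --pt "0 0 0 0 0" --pt "0 0 0 0 0" --pt "0 0 0 0 0"

```text
clock: 3.78
position: [0.5775, -0.1754, 0.0677]
ee_rot: [-2.11, -2.327, 0.0]
force: [-0.7, -0.8, 1.3]
width: 0.21
gripper_force: 30.0
```

Call:
apply_moves --pt "0 -0.01 0.1 0 0" --pt "0 -0.02 0.2 0 0" --pt "0 -0.02 0.2 0 0" --pt "0 -0.01 0.1 0 0" --pt "0 -0.01 0.1 0 0" --pt "0 0 0 0 0"

```text
clock: 4.53
position: [0.5731, -0.1323, 0.0677]
ee_rot: [-2.108, -2.328, -0.0]
force: [-2.0, 0.6, 0.7]
width: 0.215
gripper_force: 30.0
```

Call:
apply_moves --pt "0 -0.01 0.1 0 0" --pt "0 -0.005 0.05 0 0" --pt "0 0 0 0 0"

```text
clock: 4.9
position: [0.5728, -0.1291, 0.0677]
ee_rot: [2.112, 2.321, -0.005]
force: [0.1, -13.4, -2.0]
width: 0.213
gripper_force: 30.0
```

Call:
apply_moves --pt "0 -0.005 0.05 0 0" --pt "0 -0.005 0.05 0 0" --pt "0 0 0 0 0"

```text
clock: 5.28
position: [0.5719, -0.1202, 0.0677]
ee_rot: [2.112, 2.324, -0.002]
force: [-1.8, -4.1, 0.1]
width: 0.212
gripper_force: 30.0
```

The ridge showed up as the 13 N spike at about 46-54 mm, as expected. I'll go the last few mm and then check.

Call:
apply_moves --pt "0 -0.005 0.05 0 0" --pt "0 0 0.03 0 0" --pt "0 0 0 0 0"

```text
clock: 5.65
position: [0.5712, -0.1138, 0.0677]
ee_rot: [-2.11, -2.327, 0.001]
force: [-3.3, -4.1, 1.3]
width: 0.211
gripper_force: 30.0
```

```bash
python3 - <<'E'
from h import *
p,d=grab('top'); cv2.imwrite('pics/near2.png',cv2.resize(p[170:255,220:390,::-1],None,fx=4.5,fy=4.5,interpolation=cv2.INTER_CUBIC))
E
```

```text
(no output)
```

View pics/near2.png

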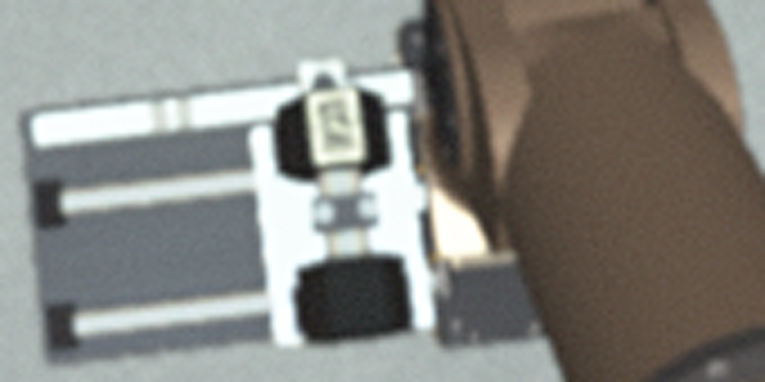

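The carrier's plunger bracket at (322,72) now covers the first ridge pair, and the label centre has moved to (337,127), about 62 mm. I'll release.

Call:
apply_moves --pt "100 0 0 0 0" --pt "100 0 0 0 0" --pt "100 0 0 0 0" --pt "100 0 0 0 0" --pt "100 0 0 0 0" --pt "100 0 0 0 0" --pt "100 0 0 0 0"

```text
clock: 6.58
position: [0.5717, -0.1136, 0.0677]
ee_rot: [2.11, 2.327, 0.0]
force: [-0.3, 0.5, 0.3]
width: 0.923
gripper_force: 0.0
```

Call:
apply_moves --pt "100 0 0 0.5 0" --pt "100 0 0 0.8 0" --pt "100 0 0 0.9 0" --pt "100 0 0 0.9 0" --pt "100 -0.2 0.8 0 0.2" --pt "100 -0.2 0.8 0 0.35" --pt "100 -0.2 0.8 0 0.35" --pt "100 -0.2 0.8 0 0.35" --pt "100 -0.2 0.8 0 0.35" --pt "100 -0.2 0.8 0 0.35" --pt "100 -0.2 0.8 0 0.35" --pt "100 0 0 0 0"

```text
clock: 8.07
position: [0.4857, 0.2268, 0.2542]
ee_rot: [-0.491, -3.102, -0.004]
force: [0.8, -0.3, 0.6]
width: 0.999
gripper_force: 0.0
```

```bash
python3 - <<'E'
from h import *
p,d=grab('top'); 
a=cv2.resize(p[170:255,220:390,::-1],None,fx=4.5,fy=4.5,interpolation=cv2.INTER_CUBIC)
b=cv2.resize(p[235:280,125:175,::-1],None,fx=4.5,fy=4.5,interpolation=cv2.INTER_CUBIC)
c=np.zeros((600,800,3),np.uint8); c[:a.shape[0],:a.shape[1]]=a; c[390:390+b.shape[0],:b.shape[1]]=b
cv2.imwrite('pics/near3.png',c)
E
```

```text
(no output)
```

View pics/near3.png

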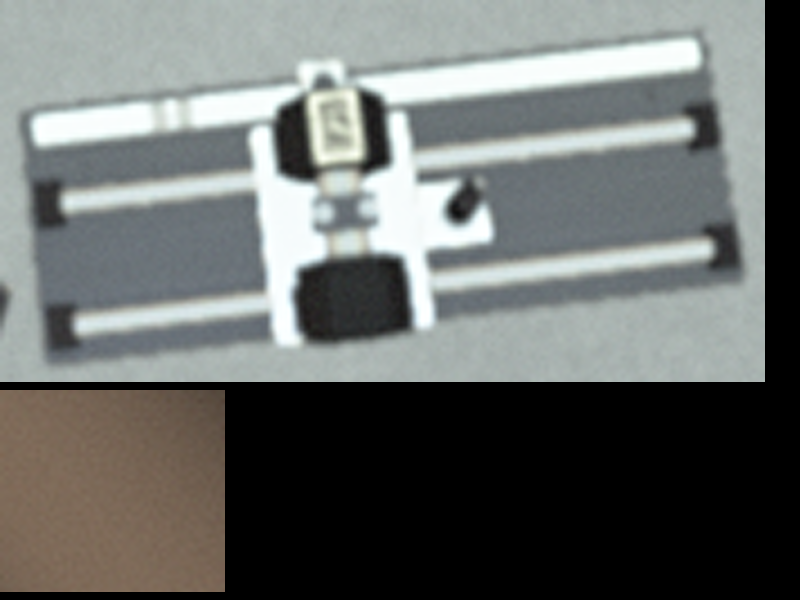

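The carrier has stayed in the notch: its bracket is over the ridges at (322,72) and the label at (336,127). Now the scanner.

```bash
python3 - <<'E'
from h import *
def f(U,V,z): return w('top',(U+.5)/4.5-.5+220,(V+.5)/4.5-.5+170,z=z)[:2]
L=np.array([f(*c,.111) for c in[(308,95),(360,88),(365,160),(313,167)]]);print('label',L.mean(0))
P=np.array([f(*c,.044) for c in[(249,130),(404,112),(434,327),(277,345)]]);print('plate',P.mean(0),'travel',np.linalg.norm(P.mean(0)-[.56862,-.1003]))
print('label from plate',P.mean(0)+.052*np.array([.995,.098]))
E
```

```text
label [ 0.61267693 -0.03481133]
plate [ 0.56175452 -0.03911839] travel 0.0615656040319594
label from plate [ 0.61349452 -0.03402239]
```

Call:
apply_moves --pt "100 -0.05 0.6 0 0.1" --pt "100 -0.06 0.7 0 0.1" --pt "100 -0.06 0.7 0 0.1" --pt "100 -0.06 0.68 0 0.07" --pt "100 0 0 -0.6 0" --pt "100 0 0 -0.3 0" --pt "100 0 0 0 0"

```text
clock: 9.0
position: [0.4744, 0.3809, 0.1983]
ee_rot: [-0.22, -3.132, 0.005]
force: [0.0, 0.6, 0.5]
width: 0.999
gripper_force: 0.0
```

```bash
python3 - <<'E'
from h import *
p,d=grab('scene'); cv2.imwrite('pics/near4.png',cv2.resize(p[150:290,330:490,::-1],None,fx=4,fy=4,interpolation=cv2.INTER_CUBIC))
E
```

```text
(no output)
```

View pics/near4.png

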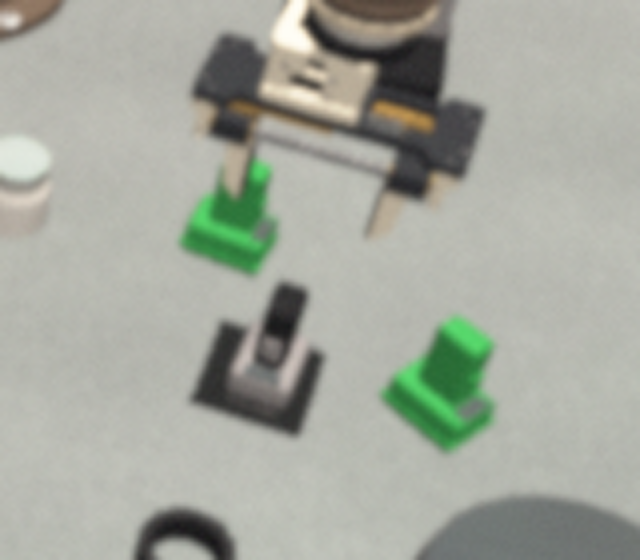

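The grey scanner on the mat at (270,360) is below the gripper, and both green ones are clear of the fingers. Descending with the small correction.

Call:
apply_moves --pt "100 -0.04 0.11 -0.5 0" --pt "100 0 0 -0.6 0" --pt "100 0 0 -0.6 0" --pt "100 0 0 -0.4 0" --pt "100 0 0 -0.2 0" --pt "100 0 0 0 0"

```text
clock: 9.8
position: [0.4719, 0.3896, 0.0622]
ee_rot: [0.218, 3.134, 0.0]
force: [-1.0, 0.0, 0.3]
width: 1.002
gripper_force: 0.0
```

Call:
apply_moves --pt "20 0 0 0 0" --pt "10 0 0 0 0" --pt "0 0 0 0 0" --pt "0 0 0 0 0" --pt "0 0 0 0 0" --pt "0 0 0 0 0" --pt "0 0 0 0 0" --pt "0 0 0 0 0" --pt "0 0 0 0 0" --pt "0 0 0 0 0" --newtons 20

```text
clock: 11.05
position: [0.4714, 0.3897, 0.0616]
ee_rot: [-0.216, -3.134, 0.0]
force: [-0.1, -0.2, -0.7]
width: 0.285
gripper_force: 20.0
```

Call:
apply_moves --pt "0 0 0 0.2 0" --pt "0 0 0 0.5 0" --pt "0 0 0 0.6 0" --pt "0 0 0 0.6 0" --pt "0 0 0 0.5 0" --pt "0 0.1 -0.3 0.22 0" --pt "0 0.2 -0.5 0 0.05" --pt "0 0.2 -0.6 0 0.05" --pt "0 0.2 -0.6 0 0.05" --pt "0 0.2 -0.6 0 0.05" --pt "0 0.2 -0.6 0 0.05" --pt "0 0.2 -0.6 0 0.05" --newtons 25

```text
clock: 12.55
position: [0.5496, 0.1607, 0.2198]
ee_rot: [-0.021, 3.141, 0.0]
force: [0.6, -0.5, -2.1]
width: 0.282
gripper_force: 24.9
```

Call:
apply_moves --pt "0 0.2 -0.6 0 0.05" --pt "0 0.2 -0.6 0 0.05" --pt "0 0.2 -0.6 0 0.05" --pt "0 0.2 -0.6 0 0.01" --pt "0 0.16 -0.5 0 0" --pt "0 0.1 -0.3 0 0" --pt "0 0 -0.1 0 0" --pt "0 0 0 0 0" --pt "0 0 0 0 0"

```text
clock: 13.68
position: [0.6127, -0.0345, 0.2192]
ee_rot: [-0.148, 3.138, 0.001]
force: [-0.6, 0.7, -1.7]
width: 0.283
gripper_force: 24.9
```

```bash
python3 - <<'E'
from h import *
p,d=grab('scene'); cv2.imwrite('pics/near5.png',cv2.resize(p[130:280,170:330,::-1],None,fx=4,fy=4,interpolation=cv2.INTER_CUBIC))
E
```

```text
(no output)
```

View pics/near5.png

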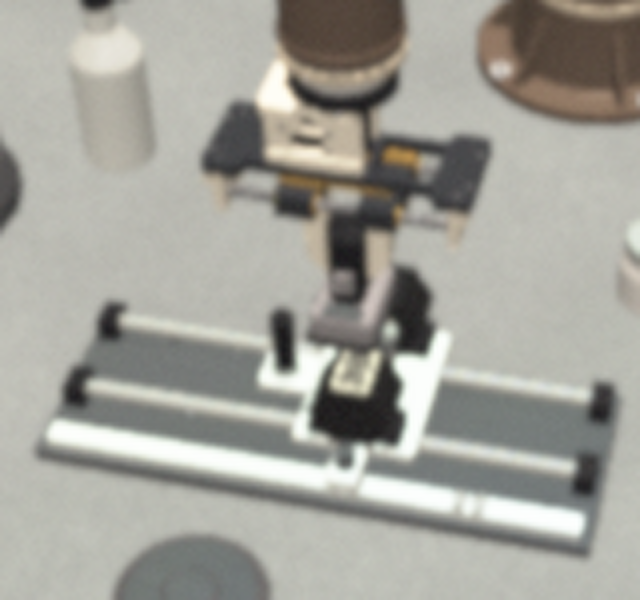

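The scanner is held upright over the label at (357,370), with its long side along the rail's x. Quick depth check of the head against the label.

```bash
python3 - <<'E'
from h import *
d=np.load('pics/scene_d.npy');p=cv2.imread('pics/scene_raw.png').astype(int)
r=[(u,v) for v in range(192,232) for u in range(240,285) if d[v,u]>0]
C=np.array([w('scene',u,v,d=d[v,u]) for u,v in r]);g=np.array([p[v,u].sum()/3 for u,v in r])
ex=np.array([.9952,.0978]);ey=np.array([-.0978,.9952])
def st(n,m):
    q=C[m]; a=(q[:,:2]-[.613,-.0345])@np.array([ex,ey]).T; print(n,len(q),np.percentile(a,[3,50,97],axis=0).round(4).tolist(),'z',np.percentile(q[:,2],[3,50,97]).round(3))
near=(abs(C[:,0]-.613)<.07)&(abs(C[:,1]+.0345)<.05)
st('label',near&(abs(C[:,2]-.111)<.006)&(g>140))
st('head',near&(C[:,2]>.158)&(C[:,2]<.197)&(C[:,0]>.63))
st('headlow',near&(C[:,2]>.15)&(C[:,2]<.175))
E
```

```text
label 109 [[-0.051, -0.0164], [0.0043, 0.0026], [0.0231, 0.0153]] z [0.107 0.112 0.115]
head 150 [[0.0225, -0.0253], [0.0335, -0.0001], [0.0378, 0.0237]] z [0.166 0.183 0.196]
headlow 30 [[-0.0229, -0.0236], [0.0334, 0.004], [0.0366, 0.0251]] z [0.164 0.171 0.175]
```

Call:
apply_moves --pt "0 0 0 0 0" --pt "0 0 0 0 0" --pt "0 0 0 0 0" --pt "0 0 0 0 0" --pt "0 0 0 0 0" --pt "0 0 0 0 0" --pt "0 0 0 0 0" --pt "0 0 0 0 0" --pt "0 0 0 0 0" --pt "0 0 0 0 0" --pt "0 0 0 0 0" --pt "0 0 0 0 0"

```text
clock: 15.22
position: [0.613, -0.0362, 0.219]
ee_rot: [-0.145, 3.138, 0.0]
force: [-0.4, 0.5, -2.1]
width: 0.282
gripper_force: 24.9
```

Call:
apply_moves --pt "0 0 0 0 0" --pt "0 0 0 0 0" --pt "0 0 0 0 0" --pt "0 0 0 0 0" --pt "0 0 0 0 0" --pt "0 0 0 0 0" --pt "0 0 0 0 0" --pt "0 0 0 0 0"

```text
clock: 16.23
position: [0.6131, -0.0362, 0.2189]
ee_rot: [-0.145, 3.138, 0.0]
force: [0.8, 0.0, -2.2]
width: 0.282
gripper_force: 24.9
```

The head is centred within about 2 mm of the label (front face at +37 mm, sides ±25 mm) and was held for over 2 s. Now taking it back to the mat.

Call:
apply_moves --pt "0 -0.05 0.15 0 0" --pt "0 -0.14 0.4 0 -0.04" --pt "0 -0.2 0.6 0 -0.05" --pt "0 -0.2 0.6 0 -0.05" --pt "0 -0.2 0.6 0 -0.05" --pt "0 -0.2 0.6 0 -0.05" --pt "0 -0.2 0.6 0 -0.05" --pt "0 -0.2 0.6 0 -0.05" --pt "0 -0.2 0.6 0 -0.05" --pt "0 -0.2 0.6 0 -0.05" --pt "0 -0.2 0.6 0 -0.02" --pt "0 -0.2 0.6 0 0"

```text
clock: 17.73
position: [0.4805, 0.3584, 0.2191]
ee_rot: [0.216, 3.134, 0.0]
force: [-0.2, 0.1, -1.8]
width: 0.278
gripper_force: 24.9
```

Call:
apply_moves --pt "0 -0.15 0.4 0 0" --pt "0 -0.1 0.3 0 0" --pt "0 -0.05 0.2 0 0" --pt "0 0 0.1 0 0" --pt "0 0 0 -0.4 0" --pt "0 0 0 -0.6 0" --pt "0 0 0 -0.6 0" --pt "0 0 0 -0.4 0" --pt "0 0 0 -0.2 0" --pt "0 0 0 0 0"

```text
clock: 18.98
position: [0.4639, 0.4162, 0.0866]
ee_rot: [-0.218, -3.134, 0.001]
force: [-0.1, 0.5, -0.6]
width: 0.282
gripper_force: 24.9
```

I overshot y by 29 mm while the window was still 25 mm above the mat. Correcting before setting down.

Call:
apply_moves --pt "0 0.05 -0.25 0 0" --pt "0 0.05 -0.24 0 0" --pt "0 0 0 0 0" --pt "0 0 0 -0.15 0" --pt "0 0 0 -0.15 0" --pt "0 0 0 0 0"

```text
clock: 19.73
position: [0.4689, 0.3872, 0.0677]
ee_rot: [-0.215, -3.133, 0.002]
force: [-1.0, -0.5, -0.8]
width: 0.283
gripper_force: 24.9
```

Call:
apply_moves --pt "0 0 0 -0.04 0" --pt "0 0 0 -0.04 0" --pt "0 0 0 -0.03 0" --pt "0 0 0 0 0"

```text
clock: 20.23
position: [0.4696, 0.3873, 0.0622]
ee_rot: [-0.216, -3.134, 0.0]
force: [1.0, -0.0, -1.4]
width: 0.283
gripper_force: 24.9
```

Call:
apply_moves --pt "0 0 0 -0.01 0" --pt "0 0 0 -0.01 0" --pt "0 0 0 0 0"

```text
clock: 20.6
position: [0.4697, 0.3875, 0.0616]
ee_rot: [0.216, 3.134, 0.0]
force: [-1.5, -1.2, 5.3]
width: 0.281
gripper_force: 24.9
```

The force has risen to +5 N, so it's in contact with the mat. Releasing and retreating straight up.

Call:
apply_moves --pt "40 0 0 0 0" --pt "60 0 0 0 0" --pt "80 0 0 0 0" --pt "80 0 0 0 0" --pt "80 0 0 0 0" --pt "80 0 0 0 0" --pt "80 0 0 0.4 0" --pt "80 0 0 0.6 0" --pt "80 0 0 0.8 0" --pt "80 0 0 0.8 0" --pt "80 0 0 0.4 0" --pt "80 0 0 0 0"

```text
clock: 22.1
position: [0.4701, 0.3883, 0.2433]
ee_rot: [0.216, 3.131, 0.004]
force: [-0.4, 0.5, -0.8]
width: 0.8
gripper_force: 0.0
```

Call:
apply_moves --pt "80 -0.5 -0.6 0 0" --pt "80 -0.5 -0.6 0 0" --pt "80 0 -0.6 0 0" --pt "80 0 0 0 0" --pt "80 0 0 0 0"

```text
clock: 22.72
position: [0.4096, 0.2796, 0.2407]
ee_rot: [-0.217, -3.134, -0.0]
force: [-0.7, -0.2, -0.1]
width: 0.799
gripper_force: 0.0
```

```bash
python3 - <<'E'
from h import *
p,d=grab('scene'); cv2.imwrite('pics/end.png',cv2.resize(p[120:300,160:480,::-1],None,fx=2.5,fy=2.5,interpolation=cv2.INTER_CUBIC))
C=np.array([w('scene',u,v,d=d[v,u]) for v in range(150,280) for u in range(370,430) if d[v,u]>0])
C=C[(abs(C[:,0]-.47)<.06)&(abs(C[:,1]-.387)<.06)]
for a,b in((.098,.11),(.03,.044)):
    G=C[(C[:,2]>a)&(C[:,2]<b)];print(len(G),G.mean(0),cv2.minAreaRect(G[:,:2].astype(np.float32)*1000))
E
```

```text
Traceback (most recent call last):
  File "h.py", line 6, in w
    c=imaging.camera_params(n);K=np.array(c['camera_matrix']);R=np.array(c['rotation'])
ValueError: time passes only in moves, steps and waits
```

View pics/end.png

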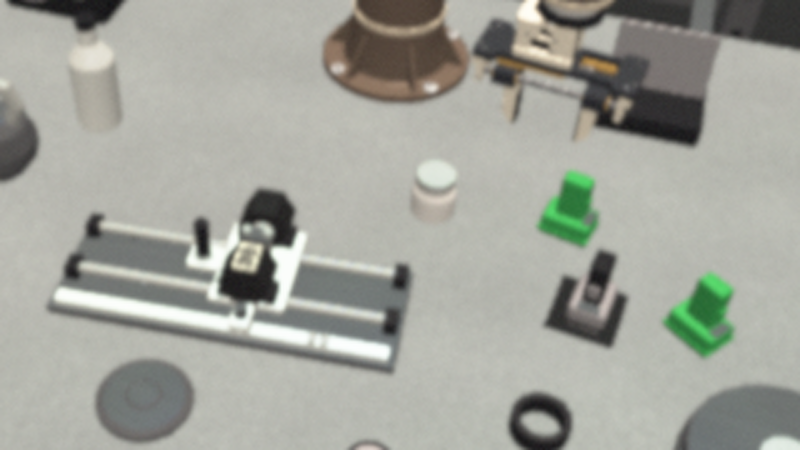

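The scanner stands upright on its mat at (593,295), the carrier is in the first notch with its bracket at (238,315), and the arm is clear of everything. Handing in.

```bash
python3 -c "
from cell import arm
print(arm.sign_off())"
```

```text
the job is handed in; nothing more can be done
None
```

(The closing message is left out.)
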